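# Fold the snack container's lid shut and tuck it under the spring clip

## Robot

A 6-joint arm with a two-finger parallel gripper is mounted at the origin on the work surface. World frame = base frame: x ahead of the robot, y to its left, z up, the work surface at z = 0. Lengths are in m, angles in degrees, forces in N, time in s.
With the tool pointing down it reaches from about 0.275 to 0.875 m from the base axis. Payload 12.5 kg.
Tool frame: the origin (TCP) lies on the centre line of the jaws, within the pads' length; the fingertips stand 11 mm ahead of it and the grasp point (between the pads) lies 8 mm behind it (tips_ahead is the distance from the TCP to the fingertips, in m); z points along the fingers, y is the line along which they close (so a half turn about z gives the same grasp; the last joint's range is limited). The gripper opens to 85 mm and grips with 20 to 120 N. Pads are 22 mm wide; open, the fingers measure 114 mm over their backs; the gripper's body (76 mm by 85 mm) begins 54 mm behind the grasp point. The pads swing forward as they close: fully open they stand 13 mm farther back than shut.
Start: joints at [63.564, 20.094, 94.641, -0, 65.266, -4.847], TCP at [0.202, 0.511, 0.242] pointing down, gripper open.
Joint ranges: [-157.81, 157.81], [-45, 120.19], [0.68, 151.7], [-89.99, 269.99], [4.06, 180], [-164.3, 164.3]. Speed limits (degrees/s): [127.2, 127.2, 159.86, 180, 180, 180].

## Interface

Orientations are given as a 3x3 rotation matrix whose columns are the frame's x, y, z axes.
In Python, from workcell import read_state, snapshot, camera_info, finish_job, tips_ahead gives the robot as it stands. The module is installed in compiled form; this text tells all that it offers.
- The arm moves only by the tool jog_arm, never from a script. Its argument "motion" is a list of rows, each a list of 2 entries, a list of its own where there are three numbers: the shift along the tool's x, y, z in cm, then the turn about the tool's z in units of 6 degrees (1.0 is 6 degrees). In form: [[[tx, ty, tz], twist], ...]. A call has 1 to 20 rows; each row is the pose to reach, as a shift and turn from the pose commanded when the call began, along the tool's axes at that moment; what a row does not reach only later rows make up. A row lasts 1/12 s, in which the tool goes at most 41.7 mm and 7.16 degrees, less where a joint would pass 70% of its speed; a pose out of reach is approached as far as the arm can. A call with a gripper value outside its range is refused whole. "jaw" is the closure in counts, from 0 (fully open) to 255 (shut), set as the call begins (left out, the last holds). The fingers move at their own pace and stop on an object; "squeeze" is the grip in N (left out, the last holds). Time passes only in rows, so rows that repeat a pose let the fingers close. It gives the time, the measured TCP pose, the force, the opening and the grip force at its end, in the units of the state.
- read_state(): the state, without advancing time (a new reading comes with each control period).
- snapshot(name): name is "scene" or "top" or "wrist"; returns the picture (384x512x3 uint8, blue, green, red); there is no depth.
- camera_info(name): a dict with "fov_y" (degrees; the focal length in pixels is half the picture's height over the tangent of half this angle, whatever the lens; pixels are square), "cx", "cy" (the principal point, pixels), "R" (3x3) and "t" (3): a world point X has camera coordinates R X + t; the wrist camera has in their place "T_tool_cam" (4x4, takes a point from camera to tool coordinates, whose origin is the TCP and whose axes are the flange's). Camera axes: x right, y down, z forward; pixel columns grow to the right and rows downward; lengths in m; the calibration is good to about 2 mm. The wrist camera is an equidistant fisheye: a pixel r from the principal point sees the ray r / f radians off the axis. A picture is of the moment at which its call begins: read the wrist's pose just before it. camera_info takes no time and is no camera call.
- finish_job(): hands the job in; it is judged then, once.
The state is a dict: "t": time; "joint_positions": joint angles; "joint_velocities": joint speeds; "joint_efforts": joint torques, N m; "position": TCP position; "tool_rot": TCP orientation; "wrist_force": force on the tool from outside, world axes, zero at the start; "moment": the same for the moment, N m; "opening": finger opening in m; "grip_force": force on a finger pad.
Only numpy, scipy, OpenCV 4.12 (cv2) and the standard library are available. Lean on these libraries where they do the work, as an engineer would, in place of code of your own. Each camera call takes 0.05 s, during which the arm holds its last target. There are 200 camera calls.

## Task

Close the open snack container on the high chair tray by pushing and pressing with the fingers only: fold its standing lid over and press it down near the front edge until the little tongue snaps in beneath the lip of the spring clip and the lid stays shut by itself. Leave the container standing where it is; do not pick it or anything else up, and do not knock about the other things on the tray.

Things in the scene. Friction and masses are not known exactly. Their poses are not given: they have to be found in the camera images.
- snackbox: Snack container: loose blue plastic box, 0.3 to 0.4 kg, on the tray floor (14 mm above the table). 95 mm along its x, 130 mm along its y, rim 60 mm up; origin in the centre of its underside, z up. The lid is hinged along the -x long side; the spring clip stands in the middle of the +x side. At yaw 0 the clip side looks away from the robot; yaw varies up to 1.15 rad either way.
- lid (a joint): Lid angle in rad: 0 shut, 1.57 upright, 2.2 the stop (leaning back, away from the clip). It starts open at 1.65 to 2.0 and stays there. Once pushed over it is springy: unless caught by the clip it rises by itself to 1.2 or more. Swinging it takes under 1 N at its free edge. Caught beneath the clip it rests between 0 and 0.02.
- lid_hinge (a point): Middle of the lid's hinge line, which runs along the container's y: 49.5 mm from the container's origin towards -x and 60 mm up.
- lid_press (a point): Good place to press: on the lid's outer face (its top when shut, then 66 mm above the container's underside), mid-width, 75 mm from the hinge line. Its x points from hinge to front edge, y along the hinge, z out of the outer face. The lid is a flat plate 6 mm thick, 132 mm along y, its front edge 98 mm from the hinge line. Pressing it home here past the clip takes 6 to 9 N.
- lid_edge (a point): Tip of the tongue that sticks out 8 mm from the middle of the lid's front edge (30 mm wide, 4 mm thick): 106 mm from the hinge line.
- clip (a joint): Spring clip angle in rad: 0 at rest, upright along the front wall; it grows as its top is pushed outwards (container's +x), at most 0.5. A spring holds it at 0. As the lid is pressed down, the tongue slides down the clip's sloping head, pushes it out by about 0.1, and the clip then springs back to 0 over the tongue.
- clip_lip (a point): Inner edge of the clip's lip, mid-width: 53 mm from the container's origin towards +x, 65.5 mm above its underside, 1.5 mm over the tongue when the lid is shut. The grey clip is 34 mm wide; its head reaches 82 mm above the container's underside and 71 mm from the origin. Keep the fingers off it so that it can spring back.
- tray: White moulded high chair tray, fixed, 420 mm along its x and 620 mm along its y, floor 14 mm thick with a rolled rim up to 29 mm above the table; origin in the centre of its underside.
- bowl: Green silicone bowl stuck to the tray by its suction foot (fixed), 124 mm across, 56 mm high; origin in the centre of its underside. Leave alone.
- cup: Stainless steel sippy cup, loose, 75 mm across, 121 mm high with spout, with two side handles 130 mm apart over all; origin in the centre of its underside. Leave alone.
- spoon1: Bamboo spoon 140 mm long lying between container and bowl, loose. Leave alone.
- spoon2: Bamboo spoon 140 mm long lying near the tray's +y rim, loose. Leave alone.
- jar: Small closed food jar, loose, 56 mm across, 62 mm high; origin in the centre of its underside. Leave alone.
- teether: Wooden teething ring lying flat, loose, 68 mm across, 12 mm high. Leave alone.
- beaker: Small grey drinking beaker, loose, 52 mm across, 50 mm high; origin in the centre of its underside. Leave alone.
Mind the look-alikes: they are no part of the job. What is shaped like the snackbox but orange or purple is not meant.

How it is judged:
By the outcome, as a careful person would: the job done as asked, in the order asked, and still so for the second after the job is handed in, with the robot touching nothing.
It also fails if it takes over 34 s, if anything falls off the work surface, if the arm or the gripper's body presses on something with over 40 N, if the wrist force passes 120 N, or if a joint passes its speed limit or range.

## Working session

There is one attempt and no reset: what is moved stays moved. The work goes in short steps, Python scripts to look and compute and a tool call to move; the robot and the scene stay as the last step left them, time stands still between calls to the robot, and variables do not carry over. Pictures are saved under pics/ and viewed, at most 10 in all, crops included, and the job is handed in when it is done.

Besides the shell and the picture viewer there is one more tool, called after ">>>" as name(argument=value, ...), one argument or row to a line, values as JSON. jog_arm: Moves the arm, as the interface text tells. Its arguments: {"type":"object","properties":{"motion":{"type":"array"},"jaw":{"type":"number"},"squeeze":{"type":"number"}},"required":["motion"]}

```bash
mkdir -p pics
python3 - <<'E'
from workcell import *
import cv2,numpy as np
s=read_state();print(s['t'],s['position'],s['tool_rot'])
a=snapshot("scene");b=snapshot("top")
cv2.imwrite('pics/scene0.png',a);cv2.imwrite('pics/top0.png',b)
cv2.imwrite('pics/both0.png',cv2.resize(np.vstack([a,b]),(800,1200))[:, :]) 
for n in("scene","top","wrist"):print(camera_info(n))
print(tips_ahead() if callable(tips_ahead) else tips_ahead)
E
```

```text
0.0 [0.20218634 0.51113828 0.24174218] [[-9.29857105e-01  3.67920484e-01 -5.31491151e-04]
 [ 3.67920852e-01  9.29856523e-01 -1.04577517e-03]
 [ 1.09448408e-04 -1.16796815e-03 -9.99999312e-01]]
{'fov_y': 56.33054779669812, 'cx': 256.9680988707795, 'cy': 194.04313240065642, 'R': array([[ 0.10681371,  0.99417869, -0.01412684],
       [ 0.84804863, -0.09851227, -0.52068115],
       [-0.51904177,  0.04363563, -0.85363433]]), 't': array([-0.08859604, -0.37003606,  1.2342757 ])}
{'fov_y': 54.267209106922195, 'cx': 259.7124005659247, 'cy': 188.38442748213302, 'R': array([[ 0.0077013 , -0.99949333, -0.03088332],
       [-0.99286961, -0.00396898, -0.11913934],
       [ 0.1189564 ,  0.03158064, -0.99239712]]), 't': array([0.0624677 , 0.51107642, 1.18211227])}
{'fov_y': 65.70646984690485, 'cx': 255.22498926347558, 'cy': 193.03863281560183, 'T_tool_cam': array([[ 1.91576107e-03, -9.60076183e-01, -2.79732110e-01,
         7.20520370e-02],
       [ 9.99998159e-01,  1.80904299e-03,  6.39677915e-04,
        -8.92112159e-05],
       [-1.08092118e-04, -2.79732820e-01,  9.60077881e-01,
        -1.30479936e-01],
       [ 0.00000000e+00,  0.00000000e+00,  0.00000000e+00,
         1.00000000e+00]])}
0.011
```

View pics/scene0.png

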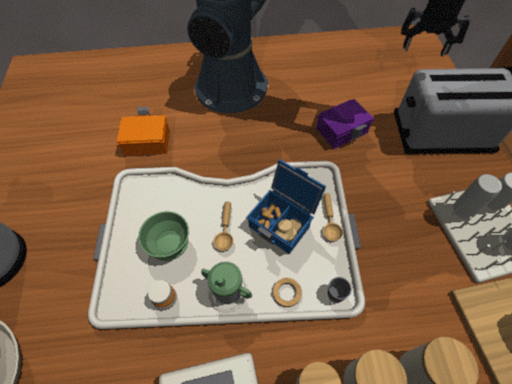

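View pics/top0.png

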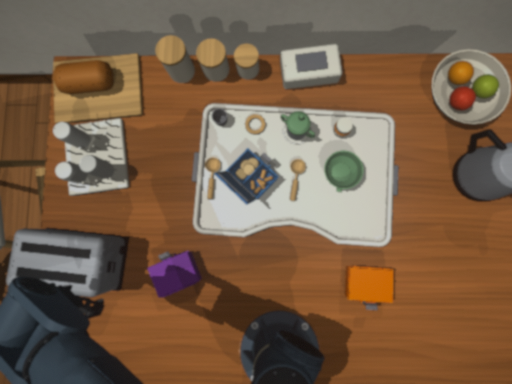

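The scene picture shows the blue box at about (285,215), its lid standing towards the upper right. In the top picture it is at (248,178). I'll zoom in on both and extract blue contours.

```bash
cat > h.py <<'E'
import numpy as np, cv2
from workcell import *
def ray(n,uv):
    c=camera_info(n); f=192/np.tan(np.radians(c['fov_y']/2))
    d=np.array([(uv[0]-c['cx'])/f,(uv[1]-c['cy'])/f,1.]); R=c['R']
    return -R.T@c['t'], R.T@d
def onz(n,uv,z):
    o,d=ray(n,uv); return o+d*(z-o[2])/d[2]
def proj(n,X):
    c=camera_info(n); f=192/np.tan(np.radians(c['fov_y']/2)); p=c['R']@X+c['t']
    return np.array([c['cx']+f*p[0]/p[2],c['cy']+f*p[1]/p[2]])
def tri(rays):
    A=sum(np.eye(3)-np.outer(d,d)/(d@d) for o,d in rays); b=sum((np.eye(3)-np.outer(d,d)/(d@d))@o for o,d in rays)
    return np.linalg.solve(A,b)
E
python3 - <<'E'
import cv2,numpy as np
from h import *
a=cv2.imread('pics/scene0.png')[150:260,235:350];b=cv2.imread('pics/top0.png')[135:215,195:290]
A=cv2.resize(a,(400,383),interpolation=2);B=cv2.resize(b,(400,337),interpolation=2)
B=cv2.copyMakeBorder(B,0,383-337,0,0,0)
cv2.imwrite('pics/crop0.png',np.hstack([A,B]))
for n in('scene','top'):
    im=cv2.imread(f'pics/{n}0.png');h=cv2.cvtColor(im,cv2.COLOR_BGR2HSV)
    m=cv2.inRange(h,(100,130,30),(120,255,255))
    cs=max(cv2.findContours(m,0,1)[0],key=cv2.contourArea)
    print(n,cv2.contourArea(cs),cv2.approxPolyDP(cs,2,True)[:,0].tolist(), onz(n,cs[:,0].mean(0),.074))
E
```

```text
scene 1719.0 [[269, 191], [247, 217], [249, 224], [259, 233], [256, 228], [260, 225], [264, 227], [256, 221], [261, 217], [266, 218], [261, 216], [260, 208], [264, 205], [267, 208], [274, 202], [280, 207], [282, 214], [278, 219], [275, 216], [270, 220], [270, 227], [267, 229], [273, 233], [272, 242], [289, 252], [312, 217], [283, 196]] [0.56212247 0.07465865 0.074     ]
top 0.0 [[270, 182]] [0.52585818 0.03206028 0.074     ]
```

View pics/crop0.png

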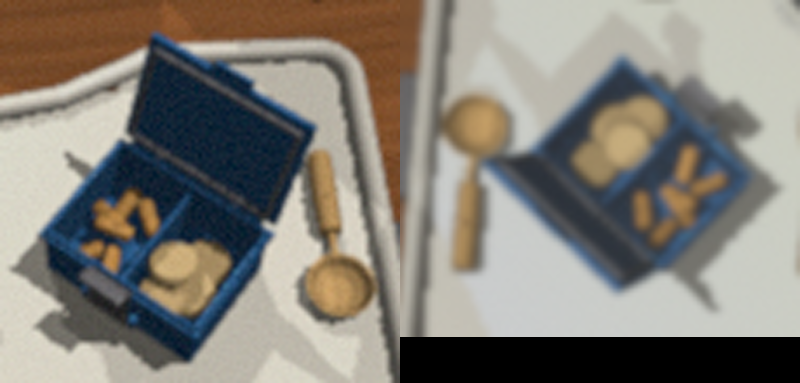

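The crop shows the clip at the side facing +x,-y (scene crop (105,288), top crop (725,105)). The lid leans back towards the robot and +y, and all four rim corners and the lid's free edge are visible. Next: triangulate.

Run:
```python
from h import *
S=lambda x,y:(235+x/3.478,150+y/3.478); T=lambda x,y:(195+(x-400)/4.21,135+y/4.21)
P={'frontR(-y)':((45,235),(750,175)),'frontL(+y)':((188,325),(622,60)),'backR':((125,142),(655,265)),'backL':((270,232),(533,153)),
'lidR':((155,36),(620,290)),'lidL':((314,130),(489,160))}
Q={}
for k,(s,t) in P.items():
    r=[ray('scene',S(*s)),ray('top',T(*t))]; X=tri(r);Q[k]=X
    print(k,X.round(4),[np.round(proj(n,X)-u,1) for n,u in (('scene',S(*s)),('top',T(*t)))], onz('scene',S(*s),.074).round(4),onz('top',T(*t),.074).round(4))
for a,b in(('frontR(-y)','frontL(+y)'),('backR','backL'),('lidR','lidL'),('backR','frontR(-y)'),('backL','frontL(+y)')):
    v=Q[b]-Q[a];print(a,b,np.linalg.norm(v[:2]).round(4),np.degrees(np.arctan2(v[1],v[0])).round(1))
print(sum(Q[k] for k in list(P)[:4])/4)
```

```text
frontR(-y) [0.545  0.0076 0.0622] [array([-0.4,  0. ]), array([-0.4, -0. ])] [0.5512 0.0085 0.074 ] [0.5431 0.0067 0.074 ]
frontL(+y) [0.6304 0.101  0.0724] [array([ 0.9, -0. ]), array([0.7, 0.1])] [0.631  0.0987 0.074 ] [0.6303 0.103  0.074 ]
backR [0.4762 0.0763 0.0666] [array([ 0.3, -0. ]), array([0.3, 0. ])] [0.4807 0.0748 0.074 ] [0.4755 0.0768 0.074 ]
backL [0.5612 0.1701 0.0623] [array([ 0.1, -0. ]), array([0.1, 0. ])] [0.5671 0.1673 0.074 ] [0.5593 0.1689 0.074 ]
lidR [0.4502 0.0975 0.1606] [array([-0.2,  0. ]), array([-0.2, -0. ])] [0.3866 0.1105 0.074 ] [0.4569 0.1025 0.074 ]
lidL [0.5399 0.19   0.162 ] [array([-0.6,  0. ]), array([-0.4, -0.1])] [0.4865 0.2157 0.074 ] [0.5539 0.2019 0.074 ]
frontR(-y) frontL(+y) 0.1266 47.6
backR backL 0.1266 47.8
lidR lidL 0.1289 45.9
backR frontR(-y) 0.0972 -45.0
backL frontL(+y) 0.0978 -44.9
[0.55318878 0.08874507 0.06586504]
```

```bash
cat >> h.py <<'E'
def cmd(target):
    s=read_state(); return (100*s['tool_rot'].T@(np.array(target)-s['position'])).round(2)
E
python3 - <<'E'
from h import *
for p in((125,240),(98,296),(15,235)):print('toaster',onz('top',p,.18).round(3))
for w in((.26,.33,.30),(.44,.195,.27)):print(cmd(w))
E
```

```text
toaster [0.345 0.44  0.18 ]
toaster [0.19  0.508 0.18 ]
toaster [0.356 0.759 0.18 ]
[-12.04 -14.73  -5.8 ]
[-33.74 -20.65  -2.8 ]
```

>>> jog_arm(
  motion=[
    [[0,0,-4],0],
    [[-3,-4,-6],0.5],
    [[-6,-8,-6],1.2],
    [[-9,-11,-6],2],
    [[-12,-14.5,-6],2.8],
    [[-16,-15.5,-6],3.3],
    [[-20,-16.8,-5],3.6],
    [[-24,-18,-4],3.6],
    [[-28,-19.2,-3.5],3.6],
    [[-31,-20,-3],3.6],
    [[-33.7,-20.7,-2.8],3.6],
    [[-33.7,-20.7,-2.8],3.6],
    [[-33.7,-20.7,-2.8],3.6],
    [[-33.7,-20.7,-2.8],3.6],
    [[-33.7,-20.7,-2.8],3.6],
    [[-33.7,-20.7,-2.8],3.6],
  ],
  jaw=255,
)

```text
t: 1.43
position: [0.4388, 0.1958, 0.2705]
tool_rot: [[-0.73, 0.683, 0.0], [0.683, 0.73, 0.0], [-0.0, 0.0, -1.0]]
wrist_force: [0.8, 0.8, 0.4]
opening: 0.0001
grip_force: 0.0
```

Run:
```python
from h import *
s=read_state();im=snapshot('wrist');print(s['t'],s['position'],s['tool_rot'],s['wrist_force'],s['opening'])
cv2.imwrite('pics/w1.png',im);np.savez('w1.npz',p=s['position'],R=s['tool_rot'])
```

```text
1.4333 [0.43876264 0.19577988 0.27051437] [[-7.30230482e-01  6.83200853e-01  1.94334935e-04]
 [ 6.83200880e-01  7.30230463e-01  1.68149334e-04]
 [-2.70295215e-05  2.55557568e-04 -9.99999967e-01]] [0.82460798 0.80148883 0.39434049] 6.5128907613424e-05
```

View pics/w1.png

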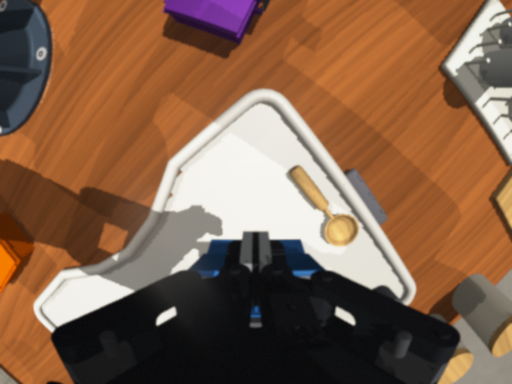

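The wrist picture looks mostly at the tray behind the box. The gripper hides the box, but its blue hinge wall shows: the wall's foot at row 240 between columns 213 and 300, and the lid corners near (195,275) and (318,270). The edges are level, so the tool is aligned with the box. I'll measure these.

```bash
cat >> h.py <<'E'
def wray(f,uv):
    w=np.load(f); c=camera_info('wrist'); F=192/np.tan(np.radians(c['fov_y']/2)); T=c['T_tool_cam']
    d=np.array([uv[0]-c['cx'],uv[1]-c['cy']]); r=np.hypot(*d); a=r/F
    v=np.r_[d/r*np.sin(a),np.cos(a)]
    return w['p']+w['R']@T[:3,3], w['R']@T[:3,:3]@v
def wz(f,uv,z):
    o,d=wray(f,uv); return o+d*(z-o[2])/d[2]
E
python3 - <<'E'
from h import *
im=cv2.imread('pics/w1.png');h=cv2.cvtColor(im,cv2.COLOR_BGR2HSV)
m=cv2.inRange(h,(95,130,40),(120,255,255))[220:300,180:340]
for y in range(10,65,4):
    x=np.where(m[y])[0]
    if len(x):print(y+220,x.min()+180,x.max()+180)
for x in range(195,325,10):
    y=np.where(m[:,x-180])[0]
    if len(y):
        print(x,y.min()+220,wz('w1.npz',(x,y.min()+220),.014).round(4))
cv2.imwrite('pics/w1c.png',cv2.resize(im[225:300,180:340],None,fx=5,fy=5,interpolation=2))
E
```

```text
242 212 299
246 211 301
250 210 302
254 207 303
258 202 310
262 205 314
266 206 318
270 202 320
274 202 312
205 255 [0.4877 0.0481 0.014 ]
215 241 [0.4816 0.076  0.014 ]
225 241 [0.4914 0.0868 0.014 ]
285 241 [0.5503 0.1501 0.014 ]
295 241 [0.5604 0.1606 0.014 ]
305 255 [0.5886 0.1565 0.014 ]
315 263 [0.6102 0.1588 0.014 ]
```

View pics/w1c.png

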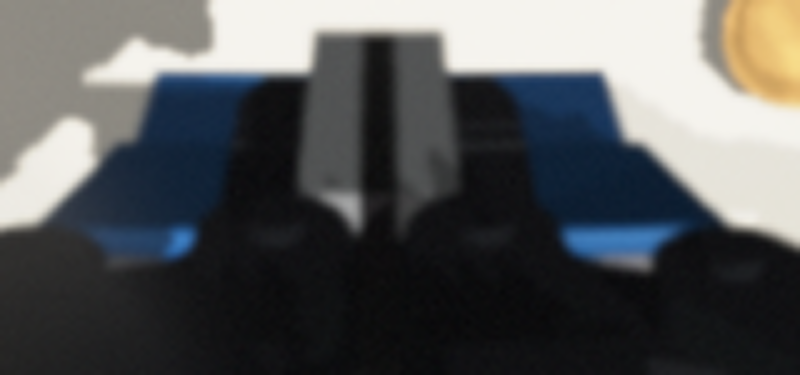

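Run:
```python
from h import *
w=np.load('w1.npz');ex=-w['R'][:,0];ey=w['R'][:,1]
for nm,u,z in(('foot',((211.6,239.7),(300.4,239.7)),.014),('hinge',((203.5,253.8),(308.6,253.8)),.074),('edge',((188.5,270.7),(325.6,270.7)),.162)):
    A,B=[wz('w1.npz',q,z) for q in u];M=(A+B)/2;v=B-A
    print(nm,M.round(4),'len',np.hypot(*v[:2]).round(4),'ang',np.degrees(np.arctan2(v[1],v[0])).round(2),'rel tcp ex,ey',((M-w['p'])@ex).round(4),((M-w['p'])@ey).round(4))
```

```text
foot [0.5206 0.1207 0.014 ] len 0.1283 ang 47.0 rel tcp ex,ey 0.111 0.001
hinge [0.5143 0.1265 0.074 ] len 0.1314 ang 46.99 rel tcp ex,ey 0.1025 0.0009
edge [0.4942 0.1462 0.162 ] len 0.13 ang 46.95 rel tcp ex,ey 0.0744 0.0017
```

Everything agrees: yaw −43.0°, foot length 128 mm (130 given). The hinge is 108 mm ahead of the TCP and 1 mm sideways, and the lid is at about 1.86 rad. I'll come down behind the lid and fold it along an arc to about 15°.

>>> jog_arm(
  motion=[
    [[-2,0.1,3.5],0],
    [[-3.8,0.1,7],0],
    [[-3.8,0.1,10.5],0],
    [[-5,0.1,11],0],
    [[-6.2,0.1,11],0],
    [[-7.3,0.1,11],0],
    [[-8.2,0.1,11],0],
    [[-9.1,0.1,10.8],0],
    [[-10.2,0.1,10.7],0],
    [[-11.2,0.1,10.7],0],
    [[-12.2,0.1,11],0],
    [[-13.2,0.1,11.3],0],
    [[-14.1,0.1,11.9],0],
    [[-14.9,0.1,12.5],0],
    [[-15.6,0.1,13.2],0],
    [[-16.3,0.1,14],0],
    [[-16.8,0.1,14.9],0],
    [[-17.2,0.1,15.8],0],
    [[-17.2,0.1,15.8],0],
  ],
)

```text
t: 3.07
position: [0.5651, 0.0774, 0.1101]
tool_rot: [[-0.729, 0.685, -0.003], [0.685, 0.729, -0.0], [0.002, -0.002, -1.0]]
wrist_force: [-0.9, 0.2, 0.1]
opening: 0.0001
grip_force: 0.1
```

Run:
```python
from h import *
a=snapshot('scene')[150:270,220:360];b=snapshot('top')[125:235,185:313]
cv2.imwrite('pics/c2.png',np.hstack([cv2.resize(a,(400,343)),cv2.resize(b,(400,343))]))
s=read_state();print(s['t'],s['position'],s['wrist_force'])
```

```text
3.1667 [0.56528973 0.07798035 0.11172568] [ 0.11096068 -0.04137003  0.500132  ]
```

View pics/c2.png

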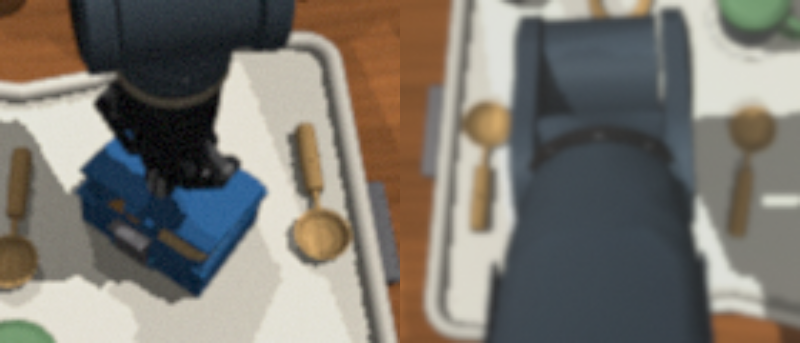

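The lid has followed the finger and is nearly closed over the box, with the clip still free in front. Now press down slowly.

>>> jog_arm(
  motion=[
    [[-0.1,0,0.4],0],
    [[-0.2,0,0.8],0],
    [[-0.3,0,1.2],0],
    [[-0.3,0,1.5],0],
    [[-0.3,0,1.8],0],
    [[-0.3,0,2.0],0],
    [[-0.3,0,2.1],0],
    [[-0.3,0,2.2],0],
    [[-0.3,0,2.2],0],
  ],
)

```text
t: 3.92
position: [0.5676, 0.076, 0.0909]
tool_rot: [[-0.729, 0.684, -0.0], [0.684, 0.729, -0.0], [0.0, -0.0, -1.0]]
wrist_force: [-3.1, -0.9, 9.3]
opening: 0.0002
grip_force: 4.5
```

>>> jog_arm(
  motion=[
    [[0,0,0.1],0],
    [[0,0,0.2],0],
    [[0,0,0.2],0],
    [[0,0,0.2],0],
  ],
)

```text
t: 4.25
position: [0.5678, 0.076, 0.0905]
tool_rot: [[-0.729, 0.684, 0.0], [0.684, 0.729, 0.0], [-0.0, 0.0, -1.0]]
wrist_force: [-11.4, -0.5, 27.5]
opening: 0.0
grip_force: 13.8
```

It is hard on the stop (27 N with no further travel). I'll lift off straight up and withdraw, then look.

>>> jog_arm(
  motion=[
    [[0,0,-0.5],0],
    [[0,0,-1.5],0],
    [[0,0,-4],0],
    [[0,0,-8],0],
    [[3,0,-12],0],
    [[7,0,-16],0],
    [[11,0,-18],0],
    [[15,0,-18],0],
    [[19,0,-18],0],
    [[22,0,-18],0],
    [[22,0,-18],0],
    [[22,0,-18],0],
  ],
)

```text
t: 5.25
position: [0.4058, 0.2278, 0.2689]
tool_rot: [[-0.731, 0.682, 0.0], [0.682, 0.731, 0.0], [-0.0, 0.001, -1.0]]
wrist_force: [0.4, -0.3, 0.5]
opening: -0.0001
grip_force: 0.0
```

Run:
```python
from h import *
a=snapshot('scene')[150:270,220:360];b=snapshot('top')[125:235,185:313]
cv2.imwrite('pics/c3.png',np.hstack([cv2.resize(a,(400,343),interpolation=2),cv2.resize(b,(400,343),interpolation=2)]))
s=read_state();print(s['t'],s['position'],s['wrist_force'])
```

```text
5.35 [0.40775178 0.22632697 0.2685142 ] [-0.30254935 -0.33071495  0.34298876]
```

View pics/c3.png

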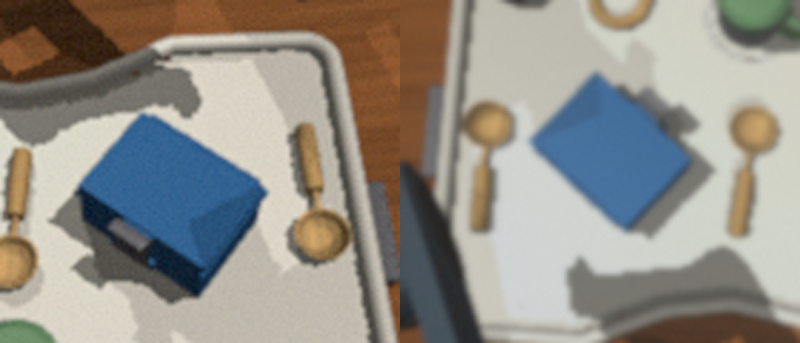

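The lid lies flat and stays shut with the clip over its front edge (clip at scene crop (130,235)). The box and spoons have not moved, and the robot is clear.

```bash
python3 -c "
from workcell import *
print(finish_job())"
```

```text
the job is handed in; nothing more can be done
None
```

I folded the blue snack container's lid over and pressed it shut; about a second after I let go it was still flat under the clip. The box and spoons looked unmoved and the robot was clear; I handed the job in at about 5.4 s, and no verdict came back.

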